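# Clear the blank feeder and refit its cover

### The arm

A 6-joint arm with a two-finger parallel gripper is mounted at the origin on the work surface. World frame = base frame: x ahead of the robot, y to its left, z up, the work surface at z = 0. Lengths are in mm, angles in rad, forces in N, time in s.
With the tool pointing down it reaches from about 400 to 925 mm from the base axis. Payload 12.5 kg.
Tool frame: the origin (TCP) lies at the centre of the arm's flange, where the gripper is bolted on; the fingertips stand 190 mm ahead of it and the grasp point (between the pads) lies env.grip_point_offset ahead of it (env.grip_point_offset is the distance from the TCP to the grasp point, in mm); z points along the fingers, x is the direction in which the jaws open and shut, and the axes are right-handed (so a half turn about z gives the same grasp; the last joint's range is limited). The gripper opens to 95 mm and grips with 3 to 60 N. Pads are 20 mm wide; open, the fingers measure 119 mm over their backs; the gripper's body (75 mm by 180 mm) begins 59 mm behind the grasp point.
Start: joints at [-1.286, 0.491, 1.559, -0, 1.092, -0.106], TCP at [238.099, -577.87, 404.761] pointing down, gripper open.
Joint ranges: [-3.1, 3.1], [-0.84, 2.19], [0.05, 2.79], [-1.13, 4.28], [0.06, 2.93], [-2.69, 2.69]. Speed limits (rad/s): [2.22, 2.22, 2.79, 3.14, 3.14, 3.14].

### API

Orientations are given as [roll, pitch, yaw] about the fixed x, y, z axes, in that order (R = Rz(yaw) Ry(pitch) Rx(roll)).
In Python, from cell import state, read_camera, camera_model, job_done, env gives the robot as it stands.
- The arm moves only by the tool arm_command, never from a script. Its argument "steps" is a list of rows, each a list of 6 numbers: the shift along the tool's x, y, z in cm, then the turn, a rotation vector about the tool's x, y, z in degrees. In form: [[dx, dy, dz, rx, ry, rz], ...]. A call has 1 to 12 rows; each row is the pose to reach, as a shift and turn from the pose commanded when the call began, along the tool's axes at that moment; what a row does not reach only later rows make up. A row lasts 1/12 s, in which the tool goes at most 41.7 mm and 7.16 degrees, less where a joint would pass 70% of its speed; a pose out of reach is approached as far as the arm can. A call with a gripper value outside its range is refused whole. "jaw" is the finger opening in cm, from 0 to 9.51, set as the call begins (left out, the last holds). The fingers move at their own pace and stop on an object; the grip force is fixed at half the most. Time passes only in rows, so rows that repeat a pose let the fingers close. It gives the time, the measured TCP pose, the force and the opening at its end, in the units of the state.
- state(): the state, without advancing time (a new reading comes with each control period).
- read_camera(name): name is "scene" or "top" or "wrist"; returns the picture (384x512x3 uint8, red, green, blue); there is no depth.
- camera_model(name): a dict with "K" (3x3 intrinsics, pixels), "k1" (the pictures are not rectified: a ray, as slopes to the right and down, at radius r is drawn at 1 + k1 r^2 times it, then the intrinsics apply), "xyz" and "rotation" of the camera in the world. Camera axes: x right, y up, looking along -z (the intrinsics and any distortion apply to the point x, -y, -z); pixel columns grow to the right and rows downward; lengths in mm; the calibration is good to about 2 mm. A picture is of the moment at which its call begins: read the wrist's pose just before it. camera_model takes no time and is no camera call; for the wrist camera it gives the pose at the moment of the call.
- job_done(): hands the job in, once; it reports no verdict.
The state is a dict: "t": time; "joints": joint angles; "qvel": joint speeds; "tau": joint torques, N m; "eef_pos": TCP position; "tcp_rot": TCP orientation; "ft_force": force on the tool from outside, world axes, zero at the start; "moment": the same for the moment, N m; "opening": opening from 0.0 (shut) to 1.0 (fully open).
Only numpy, scipy, OpenCV 4.12 (cv2) and the standard library are available. Lean on these libraries where they do the work, as an engineer would, in place of code of your own. Each camera call takes 0.05 s, during which the arm holds its last target. There are 200 camera calls.

### The job

An oversize dark steel blank is stuck at the yellow gate of the sloping feed chute: lift it out so that the three bright blanks behind it roll down to the red stop, and put it in the red reject bin. Then refit the orange cover on the chute: lay it flat on the slope with the round end of its keyhole over the headed stud, and slide it fully down the slope so that it locks behind the head. Leave everything else on the bench where it stands.

Things in the scene. Friction and masses are not known exactly. Their poses are not given: they have to be found in the camera images.
- chute: The feeder's level grey base plate, 300 x 120 x 12 mm, fixed to the table; origin on the table under it, x horizontal towards the high end of the chute, z up. It carries the lane and, over the high end of the lane, a hopper.
- lane: The sloping lane, 25 degrees to the horizontal, low end towards the robot. Origin: middle of its floor at the face of the red stop (low end); x up the slope, y across to the left, z square to the floor (leaning 25 degrees from vertical towards the robot). In mm: floor z = 0, x to 304, 61 wide; red stop 28 high; side rails from x = 114 up, 5 high, 51 between them, 61 over all.
- gate (a point): Middle of the lower up-slope edge of the yellow gate bar (lane x = 130, y = 0, z = 26 mm). The bar spans lane x 96 to 130, y -35.5 to 35.5, z 26 to 32. Below it blue cheeks run from x = 114 down to the stop, 51 mm between them, 71 over all, tops at z = 32, flush with the bar's top: the cover's seat.
- hopper (a point): Middle of the lower edge of the hopper's clear front wall (lane x = 226, y = 0, z = 45 mm). The hopper stands over the high end of the lane: lane x 226 to 308, 76 mm wide, z 45 to 140; an obstacle behind the stuck blank.
- stud (a point): Foot of the steel headed stud, on top of the gate bar at lane x = 110, y = 0, z = 32. The stud points along lane z: stem 8 mm across and 7 high, then a head 18 across and 4 thick (top 11 above this point).
- misfit: The stuck blank: dark steel cylinder, 34 mm across, 48 long, about 0.3 kg, lying across the lane. Origin at its centre; y along its axis (it may have rolled about y). It starts on the lane floor against the gate bar, centre near lane x = 145, z = 17; its end faces stand clear above the rails and can be gripped there. It comes out with a light pull.
- blank1: Good blank 1 (1 is lowest): bright aluminium cylinder, 22 mm across, 48 long, 50 g; origin at its centre, y along its axis. Starts in the lane behind the stuck one, rolls freely under the gate bar.
- blank2: Good blank 2 (1 is lowest): bright aluminium cylinder, 22 mm across, 48 long, 50 g; origin at its centre, y along its axis. Starts in the lane behind the stuck one, rolls freely under the gate bar.
- blank3: Good blank 3 (1 is lowest): bright aluminium cylinder, 22 mm across, 48 long, 50 g; origin at its centre, y along its axis. Starts in the lane behind the stuck one, rolls freely under the gate bar.
- home1 (a point): Where the centre of blank 1 lies when the blanks are against the red stop: lane x = 11, y = 0, z = 11.
- home2 (a point): Where the centre of blank 2 lies when the blanks are against the red stop: lane x = 33, y = 0, z = 11.
- home3 (a point): Where the centre of blank 3 lies when the blanks are against the red stop: lane x = 55, y = 0, z = 11.
- cover: Orange cover plate, 100 (x) x 80 (y) x 4 mm, about 0.14 kg, loose, lying on the table grip upwards. Origin: middle of its underside; +x is the end that goes up the slope. Its keyhole runs along x: eight-sided entry 25 across centred at x = 12, then a slot 12 wide to x = 38. Fitted, it lies on the cheeks and gate bar, underside at lane z = 32, its x along lane x.
- cover_grip (a point): Middle of the cover's black grip block, 42 (x) x 14 (y) mm, on top of the plate (cover x = -24, y = 0; this point z = 21, top z = 38).
- keyhole_entry (a point): Centre of the keyhole's wide entry, at the cover's underside (cover x = 12).
- keyhole_end (a point): Where the stud's axis stands in the slot when the cover is fully locked, at the cover's underside (cover x = 34, 22 mm from the entry).
- bin: Red reject bin, open on top, fixed: 160 (x) x 134 (y) x 34 mm high, walls 5 mm, floor 5 mm thick; origin on the table under its centre. A divider across the middle at x = 0 makes two compartments 72 x 124; the one at -x holds a brass offcut, the one at +x is empty; either will do.
- jar: Bystander, leave alone: clear jar with yellow lid, 84 mm across, 115 high (mm); origin at its underside.
- spray: Bystander, leave alone: white and blue spray bottle with red cap, 60 mm across, 170 high (mm); origin at its underside.
- chuck: Bystander, leave alone: steel drill chuck standing up beside the hopper, 44 mm across, 58 high (mm); origin at its underside.
- driver: Bystander, leave alone: red-handled screwdriver, 200 long, lying in front of the robot (mm); origin at its underside.
- vblock: Bystander, leave alone: dark steel V-block, 60 x 45 x 42 high, beside the bin (mm); origin at its underside.
- wrench: Bystander, leave alone: steel wrench lying on the table (mm); origin at its underside.
- weight: Bystander, leave alone: small brass weight standing at the low (-x) end of the cover, 40 mm across, 50 high (mm); origin at its underside.
Mind the look-alikes: they are no part of the job. Leave any green or turquoise look-alike of the misfit alone.

How it is judged (in metres and radians):
On the way, in this order (a step that is already met when the one before it is completed fails the run):
1. the oversize blank is lifted out and the three blanks lie at the stop (distance between blank1 and home1 below 0.01 m and distance between blank2 and home2 below 0.01 m and distance between blank3 and home3 below 0.01 m and z of misfit in the frame of lane above 0.045 m), for 0.1 s.
2. the oversize blank lies released in the bin (x of misfit in the frame of bin between -0.08 and 0.08 m and y of misfit in the frame of bin between -0.067 and 0.067 m and z of misfit in the frame of bin below 0.045 m and contact force between the fingers and misfit below 0.1 N and linear speed of misfit below 0.05 m/s), for 0.2 s.
At the end, for the whole second after the job is handed in: The three blanks lie at the red stop (each within 10 mm of its place); the oversize blank is in the reject bin; the cover lies flat on the chute (within 4 degrees, in line within 8), its slot's end within 6 mm of the stud, locked under the head; all released and at rest (distance between blank1 and home1 below 0.01 m and distance between blank2 and home2 below 0.01 m and distance between blank3 and home3 below 0.01 m and x of misfit in the frame of bin between -0.08 and 0.08 m and y of misfit in the frame of bin between -0.067 and 0.067 m and z of misfit in the frame of bin below 0.045 m and contact force between the fingers and misfit below 0.1 N and distance between keyhole_end and stud below 0.006 m and angle between the z axis of cover and the z axis of lane, either way round below 0.07 rad and angle between the x axis of cover and the x axis of lane, either way round below 0.15 rad and linear speed of each of cover, misfit, blank1, blank2, blank3 below 0.02 m/s); the robot touches nothing.
It fails at once if a bystander is pushed aside by more than 30 mm or knocked over (distance of any of jar, spray, chuck, driver, vblock, wrench, weight from where it was at the start of the episode above 0.03 m or angle between any of jar, spray, chuck, vblock, weight's own z axis and vertical above 0.6 rad).
It also fails if it takes over 64 s, if anything falls off the work surface, if the arm or the gripper's body presses on something with over 40 N, if the wrist force passes 120 N, or if a joint passes its speed limit or range.

## Working session

There is one attempt and no reset: what is moved stays moved. The work goes in short steps, Python scripts to look and compute and a tool call to move; the robot and the scene stay as the last step left them, time stands still between calls to the robot, and variables do not carry over. Pictures are saved under pics/ and viewed, about 8 in all and at most 12, crops included, and the job is handed in when it is done.

Besides the shell and the picture viewer there is one more tool, called in YAML: its name, and indented under it one key for each argument. arm_command: Moves the arm, as the interface text tells. Its arguments: {"type":"object","properties":{"steps":{"type":"array"},"jaw":{"type":"number"}},"required":["steps"]}

```bash
ls; mkdir -p pics; cat > h.py <<'E'
import numpy as np, cv2
from cell import state, read_camera, camera_model, job_done, env
from scipy.spatial.transform import Rotation as R
def rot(m):
    r=np.array(m,float); return r if r.shape==(3,3) else R.from_euler('xyz',r).as_matrix()
def ray(cm,u,v):
    K=np.array(cm['K']); k=cm['k1']
    d=np.array([(u-K[0,2])/K[0,0],(v-K[1,2])/K[1,1]]); s=d.copy()
    for _ in range(20): s=d/(1+k*(s@s))
    return np.array(cm['xyz'],float), rot(cm['rotation'])@np.array([s[0],-s[1],-1])
def onz(cm,u,v,z):
    o,d=ray(cm,u,v); return o+d*(z-o[2])/d[2]
def proj(cm,p):
    K=np.array(cm['K']); q=rot(cm['rotation']).T@(np.array(p,float)-np.array(cm['xyz'])); s=np.array([q[0],-q[1]])/-q[2]
    s=s*(1+cm['k1']*(s@s)); return K[:2,:2]@s+K[:2,2]
def tri(a,b):
    A=0;y=0
    for cm,u,v in (a,b):
        o,d=ray(cm,u,v); d=d/np.linalg.norm(d); P=np.eye(3)-np.outer(d,d); A=A+P; y=y+P@o
    return np.linalg.solve(A,y)
E
python3 - <<'E'
from h import *
print(state(),env.grip_point_offset)
for n in ('scene','top'):
    print(n,camera_model(n)); im=read_camera(n); cv2.imwrite(f'pics/{n}0.png',cv2.cvtColor(im,4)); 
    cv2.imwrite(f'pics/{n}0b.png',cv2.resize(cv2.cvtColor(im,4),(800,600),interpolation=cv2.INTER_CUBIC))
print(camera_model('wrist'))
E
```

```text
pics
{'t': 0.0, 'joints': array([-1.28565034e+00,  4.91567441e-01,  1.55945602e+00, -5.43319998e-05,
        1.09172622e+00, -1.05606928e-01]), 'qvel': array([0.00082084, 0.00077547, 0.00064609, 0.00133852, 0.00071269,
       0.00104972]), 'tau': array([-1.72777567e-03, -6.12647724e+01, -2.58181000e+01,  6.91342447e-02,
        4.82193811e-02, -8.39598351e-05]), 'eef_pos': array([ 238.05609736, -577.84890022,  404.15447102]), 'tcp_rot': array([-3.14151861e+00,  1.15566634e-03, -1.18001830e+00]), 'ft_force': array([0.03049044, 0.29772884, 0.43096296]), 'moment': array([-0.0227511 ,  0.01373403,  0.02605195]), 'opening': 0.9970025491546987} 171.3
scene {'K': array([[457.82491276,   0.        , 258.77173437],
       [  0.        , 457.82491276, 190.40329209],
       [  0.        ,   0.        ,   1.        ]]), 'k1': 0.03337529204613853, 'xyz': array([ 685.23012382, -827.56562289, 1268.71969347]), 'rotation': array([ 0.64322571, -0.00665129,  0.16893308])}
top {'K': array([[384.16110894,   0.        , 258.66366186],
       [  0.        , 384.16110894, 190.9608586 ],
       [  0.        ,   0.        ,   1.        ]]), 'k1': -0.13329728132248747, 'xyz': array([ 411.09840205,    7.16451377, 1297.06982615]), 'rotation': array([ 0.1301449 , -0.01830367, -1.54296744])}
{'K': array([[282.66317517,   0.        , 255.43211402],
       [  0.        , 282.66317517, 192.14472183],
       [  0.        ,   0.        ,   1.        ]]), 'k1': -0.02723337231216259, 'xyz': array([ 297.65764174, -552.84240088,  384.86528444]), 'rotation': array([-0.23732065,  0.00210261, -1.17864   ])}
```

View pics/scene0b.png

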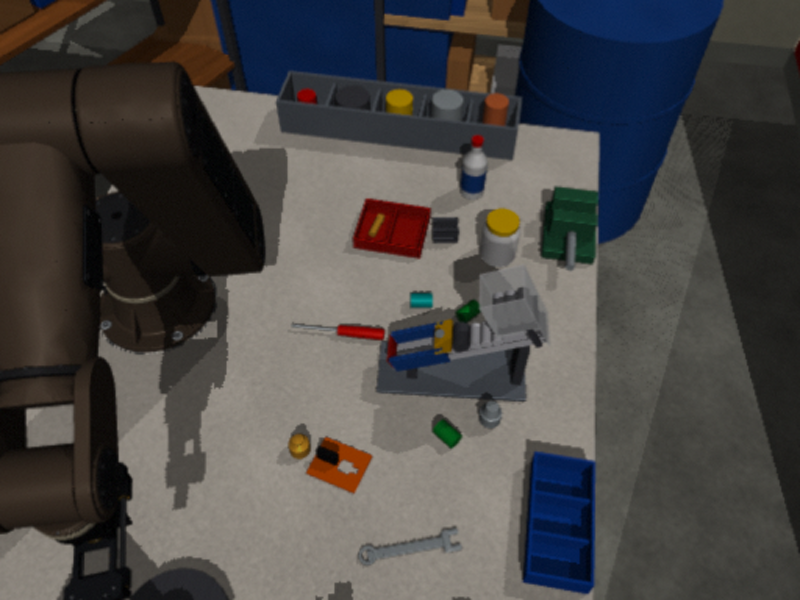

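View pics/top0b.png

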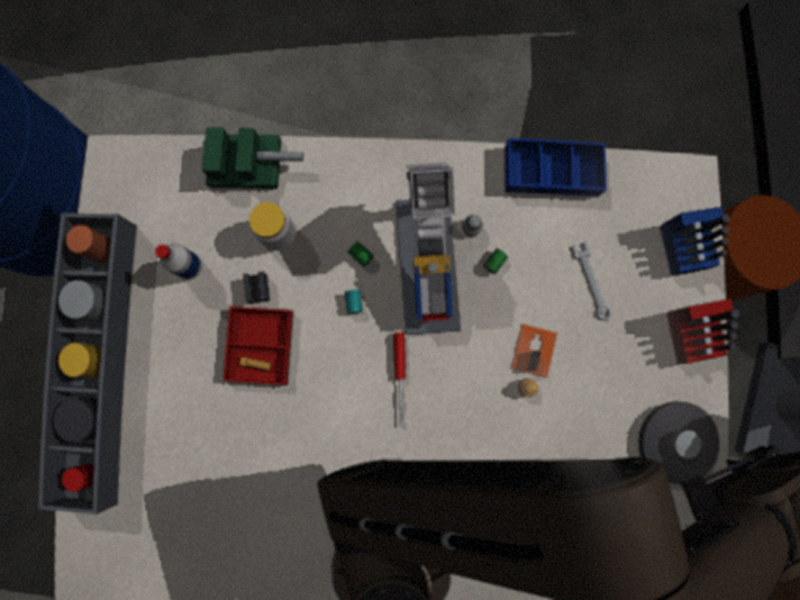

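The stuck blank is the dark cylinder just up-slope of the yellow gate, at scene (462,337) and top (432,238) in the 800x600 pictures. These could be mistaken for it:
- turquoise: scene (421,299)
- green: scene (468,310) and (447,433)
- V-block: scene (445,230)
- chuck: scene (490,412)

The cover is at scene (340,464), the weight at (300,445) and the bin at (393,228). Next I check this in one close crop and measure.

```bash
python3 - <<'E'
from h import *
S=cv2.imread('pics/scene0.png');T=cv2.imread('pics/top0.png');cs,ct=camera_model('scene'),camera_model('top')
a=cv2.resize(S[180:275,235:355],(600,475),interpolation=cv2.INTER_CUBIC)
b=cv2.resize(T[100:220,245:315],(200,343)); 
a=cv2.resize(a,(480,380)); b=cv2.resize(T[100:220,245:315],(222,380),interpolation=cv2.INTER_CUBIC)
cv2.imwrite('pics/crop.png',np.hstack([a,b]))
rng={'orange':((6,180,90),(14,255,255)),'yellow':((18,150,80),(30,255,255)),'red':((0,180,60),(4,255,255)),'blue':((105,130,40),(125,255,255))}
for n,I,cm in (('scene',S,cs),('top',T,ct)):
    H=cv2.cvtColor(I,cv2.COLOR_BGR2HSV)
    for c,(lo,hi) in rng.items():
        m=cv2.inRange(H,lo,hi)
        for q in sorted(cv2.findContours(m,0,2)[0],key=cv2.contourArea)[::-1][:7]:
            A=cv2.contourArea(q)
            if A<25: continue
            (x,y),wh,an=cv2.minAreaRect(q); z={'orange':4,'yellow':100,'red':34,'blue':90}[c]
            bp=cv2.boxPoints(((x,y),wh,an)); pts=[onz(cm,*p,z)[:2].round(0).tolist() for p in bp]
            print(n,c,round(A),round(x,1),round(y,1),bp.round(1).tolist(),pts)
E
```

```text
scene orange 622 216.7 296.8 [[196.0, 302.29998779296875], [206.39999389648438, 278.0], [237.3000030517578, 291.29998779296875], [226.89999389648438, 315.5]] [[423.0, -324.0], [434.0, -244.0], [534.0, -270.0], [520.0, -348.0]]
scene orange 428 24.5 15.0 [[-4.699999809265137, 25.600000381469727], [48.900001525878906, -4.400000095367432], [53.79999923706055, 4.400000095367432], [0.20000000298023224, 34.400001525878906]] [[-820.0, 833.0], [-691.0, 1116.0], [-636.0, 1049.0], [-766.0, 775.0]]
scene orange 159 317.5 69.5 [[311.0, 61.0], [324.0, 61.0], [324.0, 78.0], [311.0, 78.0]] [[640.0, 844.0], [696.0, 854.0], [706.0, 741.0], [652.0, 731.0]]
scene yellow 272 321.5 141.5 [[311.0, 133.0], [332.0, 133.0], [332.0, 150.0], [311.0, 150.0]] [[684.0, 318.0], [757.0, 331.0], [763.0, 251.0], [692.0, 238.0]]
scene yellow 212 255.0 65.0 [[247.0, 57.0], [263.0, 57.0], [263.0, 73.0], [247.0, 73.0]] [[384.0, 697.0], [449.0, 709.0], [465.0, 610.0], [403.0, 599.0]]
scene yellow 139 191.0 285.0 [[185.0, 278.0], [197.0, 278.0], [197.0, 292.0], [185.0, 292.0]] [[395.0, -298.0], [427.0, -293.0], [438.0, -33
[... 5598 characters left out ...]
38]] [[770.0, -600.0], [795.0, -699.0], [768.0, -703.0], [744.0, -604.0]]
top blue 54 286.5 188.0 [[285.0, 201.0], [285.0, 175.0], [288.0, 175.0], [288.0, 201.0]] [[540.0, -95.0], [624.0, -93.0], [624.0, -103.0], [540.0, -104.0]]
top blue 45 266.8 187.5 [[264.5, 172.10000610351562], [267.79998779296875, 171.89999389648438], [269.1000061035156, 203.0], [265.79998779296875, 203.10000610351562]] [[631.0, -28.0], [632.0, -38.0], [532.0, -44.0], [532.0, -34.0]]
top blue 26 124.2 168.5 [[120.69999694824219, 173.3000030517578], [123.0, 162.8000030517578], [127.5999984741211, 163.8000030517578], [125.30000305175781, 174.3000030517578]] [[614.0, 436.0], [648.0, 431.0], [645.0, 416.0], [611.0, 421.0]]
```

View pics/crop.png

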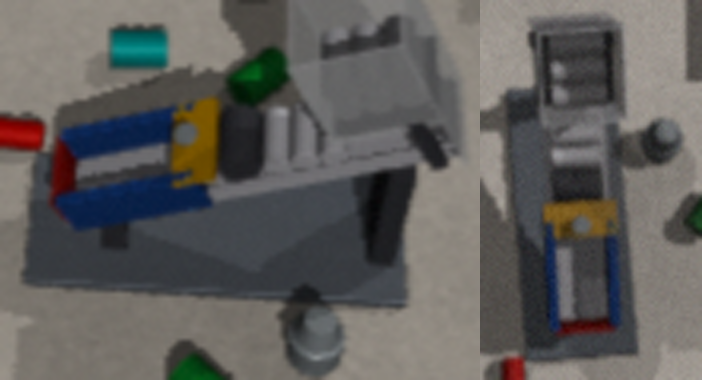

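```bash
python3 - <<'E'
from h import *
cs,ct=camera_model('scene'),camera_model('top')
s=lambda x,y:(cs,235+x/4,180+y/4)
t=lambda x,y:(ct,245+(x-480)/3.17,100+y/3.17)
for n,a,b in (('stud',(184,131),(581,224)),('gate up L',(218,97),(545,204)),('gate up R',(215,181),(618,203)),('gate lo L',(173,107),(545,235)),('gate lo R',(171,184),(617,236)),('stop topL',(62,130),(555,330)),('stop top R',(75,225),(617,328)),('misfit',(240,140),(578,182))):
    print(n,tri(s(*a),t(*b)).round(1))
print('plate scene',onz(*s(25,281),12),onz(*s(405,301),12)); print('plate top',onz(*t(524,357),12),onz(*t(637,353),12),onz(*t(508,92),12))
# cover grip black
S=cv2.imread('pics/scene0.png')
T=cv2.imread('pics/top0.png')
cv2.imwrite('pics/cov.png',np.hstack([cv2.resize(S[270:325,175:245],(448,352),interpolation=2),cv2.resize(T[200:255,322:364],(269,352),interpolation=2)]))
E
```

```text
stud [628.4 -63.4 140.5]
gate up L [648.3 -27.9 139. ]
gate up R [654.3 -99.  132.6]
gate lo L [618.  -30.  122.4]
gate lo R [622.9 -99.7 121.5]
stop topL [531.1 -42.8  86.6]
stop top R [ 545.4 -106.2   50.2]
misfit [670.7 -60.1 134.6]
plate scene [ 520.46822773 -137.1794747    12.        ] [ 813.95966751 -103.68787637   12.        ]
plate top [506.77009361 -14.43136051  12.        ] [ 514.43116669 -134.12565118   12.        ] [795.36893882  11.04490048  12.        ]
```

View pics/cov.png

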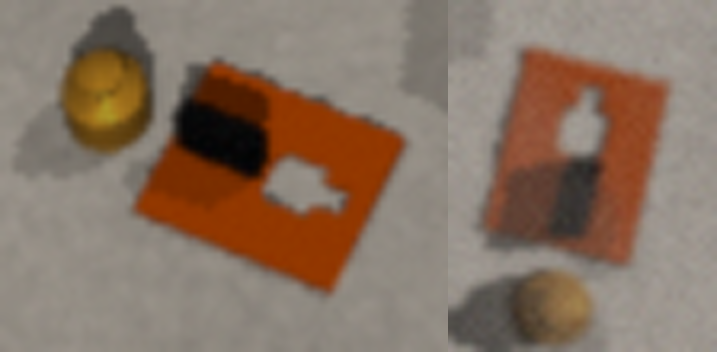

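```bash
cat >> h.py <<'E'
c,s=np.cos(np.radians(25)),np.sin(np.radians(25))
LO=np.array([547.2,-71,53.5]); LY=5.0      # lane origin, yaw (deg)
def lane(): 
    return R.from_euler('z',LY,degrees=True).as_matrix()@np.array([[c,0,-s],[0,1,0],[s,0,c]])
def L(x,y,z): return LO+lane()@np.array([x,y,z],float)
def invL(p): return lane().T@(np.array(p)-LO)
LT=lambda: lane()@np.array([[0,1,0],[1,0,0],[0,0,-1.]])   # tool axes: x=lane y, y=lane x, z=-lane z
def VT(yaw): # vertical tool, y axis along yaw direction
    return R.from_euler('z',yaw,degrees=True).as_matrix()@np.array([[0,1,0],[1,0,0],[0,0,-1.]])
def go(g,Rt,label=''):
    st=state(); R0=rot(st['tcp_rot']); p0=np.array(st['eef_pos'])
    p=np.array(g)-171.3*Rt[:,2]
    d=R0.T@(p-p0)/10; w=np.degrees(R.from_matrix(R0.T@Rt).as_rotvec())
    print(label,'row',d.round(2).tolist()+w.round(1).tolist(),'nrows',round(max(np.linalg.norm(d)*10/41.7,np.linalg.norm(w)/7.16),1),'tcp',p.round(0))
E
python3 - <<'E'
from h import *
cs,ct=camera_model('scene'),camera_model('top')
for nm,P in (('scene',[onz(cs,175+x/6.4,270+y/6.4,4) for x,y in ((135,210),(213,62),(405,138),(330,292))]),('top',[onz(ct,322+(x-448)/6.4,200+y/6.4,4) for x,y in ((628,266),(487,230),(528,48),(668,82))])):
    P=np.array(P)[:,:2]; lo=(P[0]+P[1])/2; hi=(P[2]+P[3])/2; w=(P[1]+P[2]-P[0]-P[3])/2
    print(nm,P.round(0).tolist(),'c',P.mean(0),'len',np.linalg.norm(hi-lo),'yaw',np.degrees(np.arctan2(*(hi-lo)[::-1])),'wid',np.linalg.norm(w),np.degrees(np.arctan2(w[1],w[0]))-90)
print('grip',tri((cs,175+222/6.4,270+135/6.4),(ct,322+(575-448)/6.4,200+195/6.4)))
print('weight',tri((cs,175+107/6.4,270+75/6.4),(ct,322+(552-448)/6.4,200+302/6.4)))
go(L(149,0,117),LT(),'pre')
E
```

```text
scene [[423.0, -326.0], [441.0, -248.0], [537.0, -271.0], [519.0, -348.0]] c [ 480.09368549 -298.26454221] len 98.36964892553848 yaw -13.166659868334143 wid 79.59431609574798 -13.199367686265049
top [[418.0, -326.0], [435.0, -250.0], [532.0, -272.0], [516.0, -348.0]] c [ 475.07727492 -298.98366223] len 99.90309889768122 yaw -12.379732452451856 wid 77.74696877558817 -12.465964233245842
grip [ 455.54645605 -292.29512005   23.2555392 ]
weight [ 399.63331214 -277.82245507   35.62427717]
pre row [-34.69, -49.15, 2.69, -5.5, 35.3, -159.1] nrows 22.8 tcp [560. -70. 378.]
```

arm_command:
  steps:
    - [-34.7,-49.2,2.7,-5.5,35.3,-159.1]
    - [-34.7,-49.2,2.7,-5.5,35.3,-159.1]
    - [-34.7,-49.2,2.7,-5.5,35.3,-159.1]
    - [-34.7,-49.2,2.7,-5.5,35.3,-159.1]
    - [-34.7,-49.2,2.7,-5.5,35.3,-159.1]
    - [-34.7,-49.2,2.7,-5.5,35.3,-159.1]
    - [-34.7,-49.2,2.7,-5.5,35.3,-159.1]
    - [-34.7,-49.2,2.7,-5.5,35.3,-159.1]
    - [-34.7,-49.2,2.7,-5.5,35.3,-159.1]
    - [-34.7,-49.2,2.7,-5.5,35.3,-159.1]
    - [-34.7,-49.2,2.7,-5.5,35.3,-159.1]
    - [-34.7,-49.2,2.7,-5.5,35.3,-159.1]
  jaw: 6.4

```text
t: 1.1
eef_pos: [506.5, -154.2, 382.2]
tcp_rot: [2.904, -0.186, 0.324]
ft_force: [0.4, -0.2, -0.4]
opening: 0.668
```

```bash
python3 -c "
from h import *
go(L(149,0,117),LT(),'pre');print(state()['joints'])"
```

```text
pre row [7.57, -6.55, 0.35, -2.5, 16.6, -74.9] nrows 10.7 tcp [560. -70. 378.]
[-0.41197898  0.35554415  1.87686041 -0.09287407  0.6151179  -0.64565654]
```

arm_command:
  steps:
    - [7.6,-6.5,0.3,-2.5,16.6,-74.9]
    - [7.6,-6.5,0.3,-2.5,16.6,-74.9]
    - [7.6,-6.5,0.3,-2.5,16.6,-74.9]
    - [7.6,-6.5,0.3,-2.5,16.6,-74.9]
    - [7.6,-6.5,0.3,-2.5,16.6,-74.9]
    - [7.6,-6.5,0.3,-2.5,16.6,-74.9]
    - [7.6,-6.5,0.3,-2.5,16.6,-74.9]
    - [7.6,-6.5,0.3,-2.5,16.6,-74.9]
    - [7.6,-6.5,0.3,-2.5,16.6,-74.9]
    - [7.6,-6.5,0.3,-2.5,16.6,-74.9]
    - [7.6,-6.5,0.3,-2.5,16.6,-74.9]
    - [7.6,-6.5,0.3,-2.5,16.6,-74.9]

```text
t: 2.1
eef_pos: [560.4, -72.6, 378.3]
tcp_rot: [2.707, 0.0, 1.656]
ft_force: [0.2, -0.0, 0.5]
opening: 0.672
```

```bash
python3 - <<'E'
from h import *
go(L(149,0,117),LT(),'pre');print(state()['joints'])
cm=camera_model('wrist'); im=read_camera('wrist'); I=cv2.cvtColor(im,4); cv2.imwrite('pics/w1.png',I)
for n,p in dict(gateUL=(130,35.5,32),gateUR=(130,-35.5,32),gateLL=(96,35.5,32),gateLR=(96,-35.5,32),stud=(110,0,43),stopL=(0,25.5,28),stopR=(0,-25.5,28),misL=(145,24,34),misR=(145,-24,34)).items():
    u=proj(cm,L(*p)); print(n,u.round(1)); cv2.circle(I,tuple(u.round().astype(int).tolist()),2,(255,0,255),-1)
cv2.imwrite('pics/w1b.png',cv2.resize(I,(800,600)))
E
```

```text
pre row [0.27, -0.01, 0.06, -0.1, 0.0, -0.1] nrows 0.1 tcp [560. -70. 378.]
[-0.26683731  0.39909901  1.82788357  0.29569012  0.5223248  -2.15091112]
gateUL [299.6 181. ]
gateUR [216.9 181. ]
gateLL [301.  140.9]
gateLR [215.6 140.9]
stud [258.4 159.3]
stopL [291.4  15.1]
stopR [225.4  15.1]
misL [286.  198.4]
misR [230.5 198.5]
```

View pics/w1b.png

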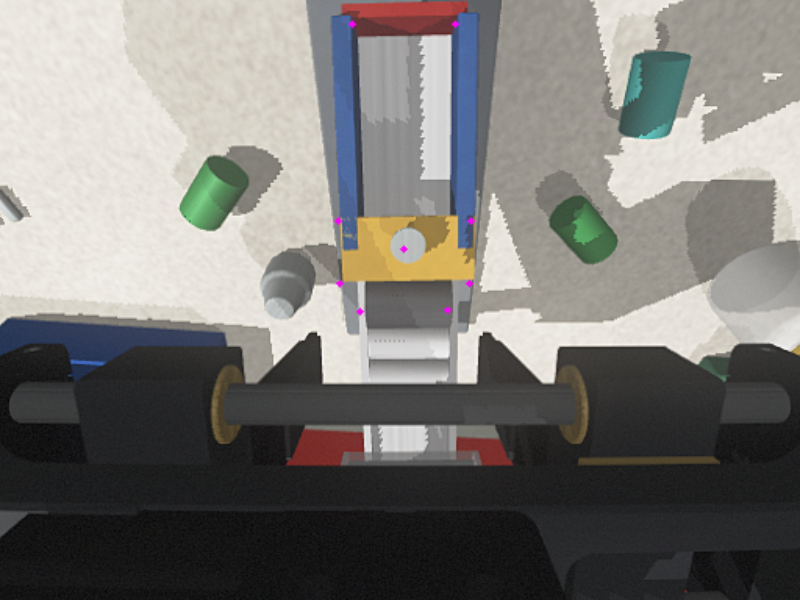

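```bash
python3 - <<'E'
from h import *
import h
cm=camera_model('wrist'); I=cv2.imread('pics/w1.png'); H=cv2.cvtColor(I,cv2.COLOR_BGR2HSV)
m=cv2.inRange(H,(15,90,60),(32,255,255)); m[:130]=0;m[190:]=0;m[:,:200]=0;m[:,320:]=0
ys,xs=np.nonzero(m); print('bbox',xs.min(),xs.max(),ys.min(),ys.max())
for r in range(145,180,4): q=np.nonzero(m[r])[0]; print(r,q.min(),q.max(),end=' | ')
b=cv2.inRange(H,(105,100,40),(125,255,255)); b[150:]=0
print()
for r in range(20,138,16):
    q=np.nonzero(b[r,200:320])[0]+200; mid=q[q<258]; rr=q[q>=258]; print(r,mid.min(),mid.max(),rr.min(),rr.max())
def pred():
    for r in ((0,35.5),(0,25.5),(50,35.5),(50,25.5),(96,35.5),(130,35.5)): print(r,proj(cm,L(r[0],-r[1],32)).round(1),proj(cm,L(r[0],r[1],32)).round(1))
pred()
E
```

```text
bbox 217 303 138 179
145 218 303 | 149 218 303 | 153 218 303 | 157 218 303 | 161 218 303 | 165 219 303 | 169 219 303 | 173 219 303 | 177 219 303 | 
20 213 224 290 305
36 213 224 289 305
52 214 225 289 304
68 215 225 289 304
84 215 226 289 304
100 216 227 289 304
116 217 227 289 303
132 217 228 291 303
(0, 35.5) [211.   13.6] [304.5  12.9]
(0, 25.5) [224.2  13.4] [291.4  13. ]
(50, 35.5) [213.5  82.8] [302.7  82.2]
(50, 25.5) [226.   82.7] [290.1  82.2]
(96, 35.5) [215.7 141.2] [301.  140.7]
(130, 35.5) [217.2 181.3] [299.8 180.8]
```

```bash
python3 - <<'E'
import h; print((h.LO+h.lane()@[-1.5,1.3,2]).round(1))
E
sed -i 's/^LO=.*/LO=np.array([545.0,-69.9,54.7]); LY=5.6/' h.py
python3 -c "
from h import *
go(L(148,0,60),LT(),'a');go(L(148,0,28),LT(),'b')"
```

```text
[544.9 -69.9  54.7]
a row [0.45, -0.24, 5.56, -0.1, 0.4, -1.0] nrows 1.3 tcp [581. -66. 327.]
b row [0.47, -0.24, 8.76, -0.1, 0.4, -1.0] nrows 2.1 tcp [595. -65. 298.]
```

arm_command:
  steps:
    - [0.3,-0.2,2,0,0,-0.5]
    - [0.5,-0.2,4,0,0.4,-1]
    - [0.5,-0.2,5.6,0,0.4,-1]
    - [0.5,-0.2,7,0,0.4,-1]
    - [0.5,-0.2,8,0,0.4,-1]
    - [0.5,-0.2,8.8,0,0.4,-1]
    - [0.5,-0.2,8.8,0,0.4,-1]
    - [0.5,-0.2,8.8,0,0.4,-1]

```text
t: 2.82
eef_pos: [595.3, -64.6, 297.9]
tcp_rot: [2.707, 0.0, 1.671]
ft_force: [-0.5, 0.3, 0.7]
opening: 0.678
```

```bash
python3 - <<'E'
from h import *
go(L(148,0,28),LT(),'b');print(state()['ft_force'],state()['opening'])
cm=camera_model('wrist'); I=cv2.cvtColor(read_camera('wrist'),4); S=cv2.cvtColor(read_camera('scene'),4)
cv2.imwrite('pics/w2.png',np.hstack([cv2.resize(I[100:300,156:356],(400,400)),cv2.resize(S[170:270,250:350],(400,400),interpolation=2)]))
E
```

```text
b row [-0.04, -0.06, -0.02, -0.1, -0.0, 0.1] nrows 0.0 tcp [595. -65. 298.]
[-0.54564692  0.30131466  0.66735081] 0.6778156457313791
```

View pics/w2.png

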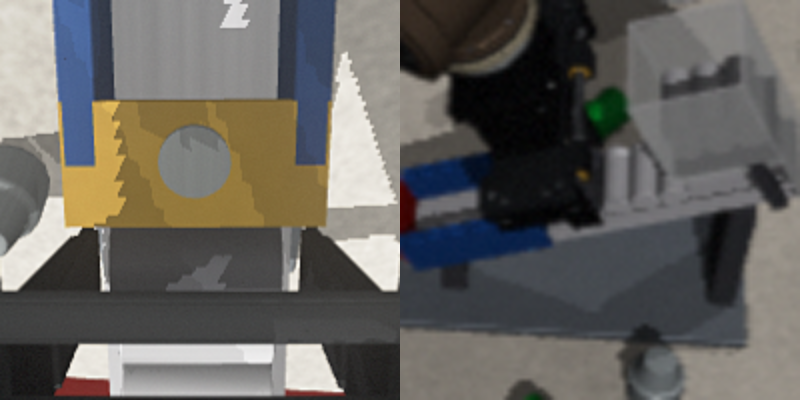

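The fingers straddle the dark misfit, which sits just below the gate bar at about (200,260) in the left half. No contact force shows yet, so I close on it.

arm_command:
  steps:
    - [0,0,0,0,0,0]
    - [0,0,0,0,0,0]
    - [0,0,0,0,0,0]
    - [0,0,0,0,0,0]
    - [0,0,0,0,0,0]
    - [0,0,0,0,0,0]
  jaw: 4.0

```text
t: 3.42
eef_pos: [595.2, -64.7, 298.5]
tcp_rot: [2.705, 0.001, 1.671]
ft_force: [-3.4, -2.1, 5.7]
opening: 0.504
```

arm_command:
  steps:
    - [0,0,-0.5,0,0,0]
    - [0,0,-1.5,0,0,0]
    - [0,0,-3,0,0,0]
    - [0,0,-5,0,0,0]
    - [0,0,-7,0,0,0]
    - [0,0,-9,0,0,0]
    - [0,0,-9,0,0,0]
    - [0,0,-9,0,0,0]
    - [0,0,-9,0,0,0]
    - [0,0,-9,0,0,0]
    - [0,0,-9,0,0,0]
    - [0,0,-9,0,0,0]

```text
t: 4.42
eef_pos: [557.7, -68.3, 378.6]
tcp_rot: [2.708, -0.0, 1.671]
ft_force: [-0.0, -0.3, -2.6]
opening: 0.5
```

```bash
python3 - <<'E'
from h import *
I=cv2.cvtColor(read_camera('wrist'),4); S=cv2.cvtColor(read_camera('scene'),4); cm=camera_model('wrist')
for x in (11,33,55): print(proj(cm,L(x,0,22)))
cv2.imwrite('pics/w3.png',np.hstack([cv2.resize(I[0:250,131:381],(400,400)),cv2.resize(S[170:270,230:330],(400,400),interpolation=2)]))
b=np.array([467,297,0]); 
go(np.array([505,297,120]),VT(0),'bin')
E
```

```text
[254.55767773  33.59945453]
[254.48856698  62.90467072]
[254.42271582  91.13998398]
bin row [36.88, -5.12, 7.29, 24.9, -1.2, 5.7] nrows 9.1 tcp [505. 297. 291.]
```

View pics/w3.png

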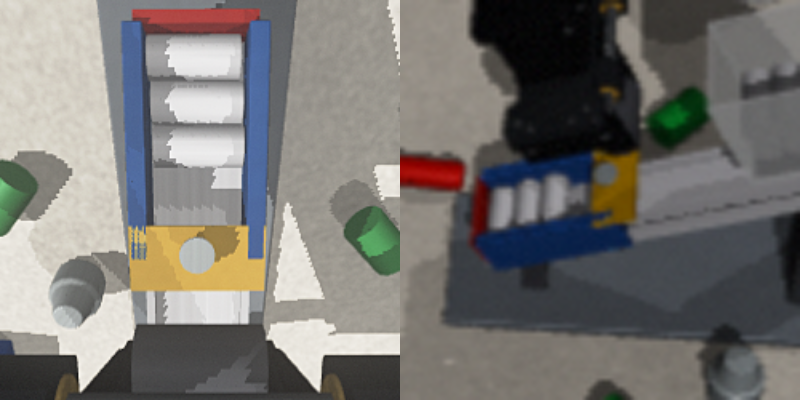

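The three blanks lie at the stop, at (195,55), (195,100) and (195,145), and the misfit is held by the jaws. Next, to the bin's empty compartment.

arm_command:
  steps:
    - [3,-0.4,0,2,0,0]
    - [6.5,-0.9,0.5,4,0,1]
    - [10,-1.4,1,7,0,2]
    - [14,-2,2,10,0,3]
    - [18,-2.5,3,13,-0.5,3]
    - [22,-3,4,16,-0.5,4]
    - [26,-3.6,5,19,-1,5]
    - [30,-4.2,6,22,-1,5.5]
    - [33,-4.7,6.7,24,-1.2,5.7]
    - [35.5,-5,7.1,24.9,-1.2,5.7]
    - [36.9,-5.1,7.3,24.9,-1.2,5.7]
    - [36.9,-5.1,7.3,24.9,-1.2,5.7]

```text
t: 5.52
eef_pos: [504.7, 299.6, 291.0]
tcp_rot: [3.141, -0.001, 1.573]
ft_force: [-0.7, -0.7, -2.6]
opening: 0.499
```

```bash
python3 - <<'E'
from h import *
cm=camera_model('wrist'); I=cv2.cvtColor(read_camera('wrist'),4); cv2.imwrite('pics/w4.png',I)
go(np.array([505,297,38]),VT(0),'bin')
m=cv2.inRange(cv2.cvtColor(I,cv2.COLOR_BGR2HSV),(0,150,50),(6,255,255))
q=max(cv2.findContours(m,0,2)[0],key=cv2.contourArea); bp=cv2.boxPoints(cv2.minAreaRect(q)); print([onz(cm,*p,34)[:2].round().tolist() for p in bp])
I=cv2.cvtColor(read_camera('scene'),4)
for x in (-80,0,80):
  for y in (-67,67):
    cv2.circle(I,tuple(proj(camera_model('scene'),(467+x,297+y,34)).round().astype(int).tolist()),1,(255,255,0),-1)
W=cv2.imread('pics/w4.png')
for x in (-80,0,80):
  for y in (-67,67):
    cv2.circle(W,tuple(proj(cm,(467+x,297+y,34)).round().astype(int).tolist()),3,(255,255,0),-1)
cv2.imwrite('pics/w4b.png',np.hstack([cv2.resize(I[100:200,200:320],(384,320),interpolation=2),cv2.resize(W,(416,320))]))
E
```

```text
bin row [-0.12, -0.0, 8.2, 0.0, -0.0, 0.1] nrows 2.0 tcp [505. 297. 209.]
[[526.0, 231.0], [386.0, 251.0], [395.0, 368.0], [539.0, 364.0]]
```

View pics/w4b.png

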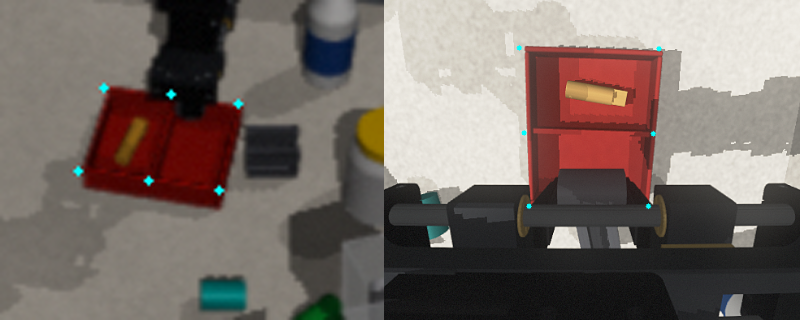

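The misfit hangs over the empty +x compartment, at about (590,190) in the wrist half. I lower it and release.

arm_command:
  steps:
    - [0,0,2.5,0,0,0]
    - [0,0,5,0,0,0]
    - [0,0,7,0,0,0]
    - [0,0,8,0,0,0]
    - [0,0,8.4,0,0,0]
    - [0,0,8.4,0,0,0]

```text
t: 6.12
eef_pos: [505.6, 296.5, 207.6]
tcp_rot: [3.142, -0.0, 1.569]
ft_force: [0.5, 0.1, -2.1]
opening: 0.502
```

arm_command:
  steps:
    - [0,0,0,0,0,0]
    - [0,0,0,0,0,0]
    - [0,0,0,0,0,0]
    - [0,0,0,0,0,0]
    - [0,0,0,0,0,0]
    - [0,0,0,0,0,0]
  jaw: 6.6

```text
t: 6.62
eef_pos: [505.1, 297.4, 208.1]
tcp_rot: [3.141, -0.001, 1.571]
ft_force: [-0.1, -0.0, -0.3]
opening: 0.69
```

arm_command:
  steps:
    - [0,0,-2,0,0,0]
    - [0,0,-5,0,0,0]
    - [0,0,-9,0,0,0]
    - [0,0,-13,0,0,0]
    - [0,0,-17,0,0,0]
    - [0,0,-18,0,0,0]
    - [0,0,-18,0,0,0]

```text
t: 7.2
eef_pos: [505.0, 297.3, 391.2]
tcp_rot: [3.136, -0.003, 1.571]
ft_force: [-0.4, 0.4, -0.3]
opening: 0.695
```

```bash
python3 - <<'E'
from h import *
I=cv2.cvtColor(read_camera('wrist'),4); cv2.imwrite('pics/w5.png',cv2.resize(I,(512,384)))
y=-12.8; e=np.array([np.cos(np.radians(y)),np.sin(np.radians(y))]); g=np.array([477.5,-298.5])-24*e; print(g)
go(np.r_[g,150],VT(y),'cover')
E
```

```text
[ 454.0964155  -293.18283606]
cover row [-59.04, -5.07, 6.64, 0.2, -0.1, 12.8] nrows 14.3 tcp [ 454. -293.  321.]
```

View pics/w5.png

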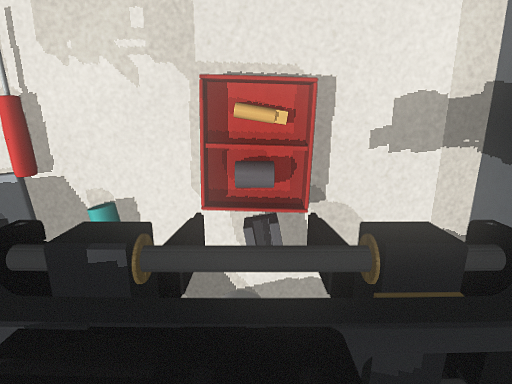

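The misfit lies in the bin's +x compartment at (255,175), released. Next, the cover.

arm_command:
  steps:
    - [-3,0,0,0,0,1]
    - [-7,-0.5,0,0,0,2]
    - [-11,-1,0,0,0,4]
    - [-15,-1.2,0,0,0,5]
    - [-19,-1.6,0,0,0,6]
    - [-23,-2,0,0,0,7]
    - [-27,-2.4,0,0,0,8]
    - [-31,-2.8,1,0,0,9]
    - [-35,-3.2,2,0,0,10]
    - [-39,-3.6,3,0,0,11]
    - [-43,-4,4,0,0,12]
    - [-47,-4.4,5,0,0,12.8]
  jaw: 5.0

```text
t: 8.25
eef_pos: [460.0, -174.5, 335.3]
tcp_rot: [-3.139, -0.001, 1.346]
ft_force: [1.9, -0.3, 0.3]
opening: 0.526
```

arm_command:
  steps:
    - [-4,-0.3,0.5,0,0,0]
    - [-8,-0.6,1,0,0,0]
    - [-10.8,-1.7,1.5,0,0,0]
    - [-11.8,-3.3,1.6,0,0,0]
    - [-11.8,-3.3,1.6,0,0,0]

```text
t: 8.67
eef_pos: [400.0, -281.8, 319.0]
tcp_rot: [-3.137, -0.003, 1.344]
ft_force: [0.3, 0.8, 0.0]
opening: 0.524
```

```bash
python3 - <<'E'
from h import *
y=-12.8; e=np.array([np.cos(np.radians(y)),np.sin(np.radians(y))]); g=np.array([477.5,-298.5])-24*e
go(np.r_[g,150],VT(y),'cover'); go(np.r_[g,22],VT(y),'grip')
cm=camera_model('wrist'); I=cv2.cvtColor(read_camera('wrist'),4); cv2.imwrite('pics/w6.png',I)
o=np.array([477.5,-298.5]); f=np.array([-e[1],e[0]])
for a,b,z in ((-50,-40,4),(-50,40,4),(50,40,4),(50,-40,4),(-45,-7,38),(-45,7,38),(-3,7,38),(-3,-7,38)):
    u=proj(cm,np.r_[o+a*e+b*f,z]); print(a,b,z,u.round(1)); cv2.circle(I,tuple(u.round().astype(int).tolist()),2,(255,0,255),-1)
cv2.imwrite('pics/w6b.png',I)
E
```

```text
cover row [0.11, 5.53, -0.26, -0.3, -0.2, -0.2] nrows 1.3 tcp [ 454. -293.  321.]
grip row [0.07, 5.58, 12.54, -0.3, -0.2, -0.2] nrows 3.3 tcp [ 454. -293.  193.]
-50 -40 4 [218.9 215.3]
-50 40 4 [291.8 215. ]
50 40 4 [289.3 295.4]
50 -40 4 [221.8 295.8]
-45 -7 38 [248.4 230.8]
-45 7 38 [262.6 230.7]
-3 7 38 [262.5 269.4]
-3 -7 38 [248.8 269.4]
```

View pics/w6b.png

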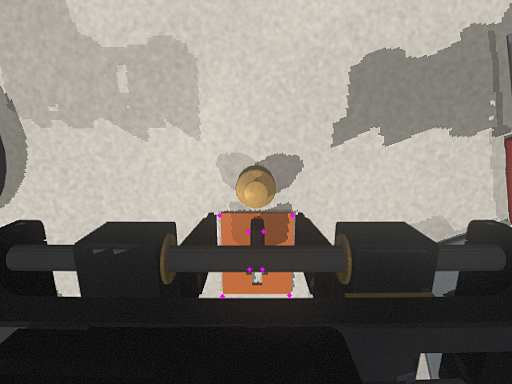

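The grip block is at (257,242) and the weight at (256,187). The cover lies about 2 px right and 2 px up of my prediction, so I correct for that and descend.

arm_command:
  steps:
    - [0.3,3,0,0,0,0]
    - [0.3,5.4,0,-0.3,-0.2,0]
    - [0.3,5.4,2.5,-0.3,-0.2,0]
    - [0.3,5.4,5.5,-0.3,-0.2,0]
    - [0.3,5.4,8.5,-0.3,-0.2,0]
    - [0.3,5.4,10.5,-0.3,-0.2,0]
    - [0.3,5.4,11.7,-0.3,-0.2,0]
    - [0.3,5.4,12,-0.3,-0.2,0]
    - [0.3,5.4,12,-0.3,-0.2,0]

```text
t: 9.47
eef_pos: [456.3, -288.7, 200.1]
tcp_rot: [3.138, 0.002, 1.348]
ft_force: [0.1, -0.1, 0.5]
opening: 0.525
```

arm_command:
  steps:
    - [0,0,0,0,0,0]
    - [0,0,0,0,0,0]
    - [0,0,0,0,0,0]
    - [0,0,0,0,0,0]
    - [0,0,0,0,0,0]
    - [0,0,0,0,0,0]
    - [0,0,0,0,0,0]
    - [0,0,0,0,0,0]
  jaw: 0.5

```text
t: 10.13
eef_pos: [455.9, -289.6, 201.7]
tcp_rot: [3.135, 0.003, 1.347]
ft_force: [-1.1, -1.0, 5.6]
opening: 0.147
```

arm_command:
  steps:
    - [0,0,-1,0,0,0]
    - [0,0,-3,0,0,0]
    - [0,0,-6,0,0,0]
    - [0,0,-9,0,0,0]
    - [0,0,-12,0,0,0]
    - [0,0,-14,0,0,0]
    - [0,0,-15,0,0,0]
    - [0,0,-15,0,0,0]

```text
t: 10.8
eef_pos: [455.1, -288.8, 353.5]
tcp_rot: [3.133, 0.004, 1.347]
ft_force: [-0.1, 1.0, -1.8]
opening: 0.146
```

```bash
python3 - <<'E'
from h import *
st=state();print(st['eef_pos'],st['opening'],st['ft_force'],st['moment'])
cm=camera_model('wrist'); I=cv2.cvtColor(read_camera('wrist'),4); cv2.imwrite('pics/w7.png',I)
S=cv2.cvtColor(read_camera('scene'),4);cv2.imwrite('pics/s7.png',S)
Rt=rot(st['tcp_rot']);G=np.array(st['eef_pos'])+171.3*Rt[:,2]
# predicted cover points assuming grip centred at grasp point, grasp 27 above underside
C=lambda x,y,z: G+Rt@np.array([y,x+24,27-z])
for n,J,k in (('w',I,cm),('s',S,camera_model('scene'))):
    for p in ((-50,-40,4),(-50,40,4),(50,40,4),(50,-40,4),(12,0,4),(38,0,4)):
        u=proj(k,C(*p)); print(n,p,u.round(1))
    H=cv2.cvtColor(J,cv2.COLOR_BGR2HSV); m=cv2.inRange(H,(4,150,60),(14,255,255))
    if n=='s': m[:150]=0
    q=max(cv2.findContours(m,0,2)[0],key=cv2.contourArea); print(cv2.boxPoints(cv2.minAreaRect(q)).round(1).tolist())
u=proj(camera_model('scene'),C(0,0,0)).astype(int); a=S[u[1]-50:u[1]+50,u[0]-50:u[0]+50]
for p in ((-50,-40,4),(-50,40,4),(50,40,4),(50,-40,4),(12,0,4),(38,0,4)):
    cv2.circle(I,tuple(proj(cm,C(*p)).round().astype(int).tolist()),2,(255,0,255),-1)
cv2.imwrite('pics/w7b.png',np.hstack([cv2.resize(I[180:340,156:356],(475,380)),cv2.resize(a,(300,380),interpolation=2)]))
E
```

```text
[ 455.13238381 -288.75278548  353.45031213] 0.1461787492282013 [-0.07581375  0.95382584 -1.81153138] [ 0.02989853 -0.16080706  0.00123272]
w (-50, -40, 4) [192.8 190.2]
w (-50, 40, 4) [318.5 190.3]
w (50, 40, 4) [310.6 324.5]
w (50, -40, 4) [200.3 324.5]
w (12, 0, 4) [255.5 277.7]
w (38, 0, 4) [255.5 310.4]
[[194.0, 181.0], [244.0, 181.0], [244.0, 222.0], [194.0, 222.0]]
s (-50, -40, 4) [190.  278.1]
s (-50, 40, 4) [203.6 253.4]
s (50, 40, 4) [237.  265.9]
s (50, -40, 4) [224.3 291.5]
s (12, 0, 4) [217.8 273.5]
s (38, 0, 4) [226.6 276.9]
[[199.39999389648438, 282.20001220703125], [212.8000030517578, 255.39999389648438], [236.0, 267.0], [222.60000610351562, 293.79998779296875]]
```

View pics/w7b.png

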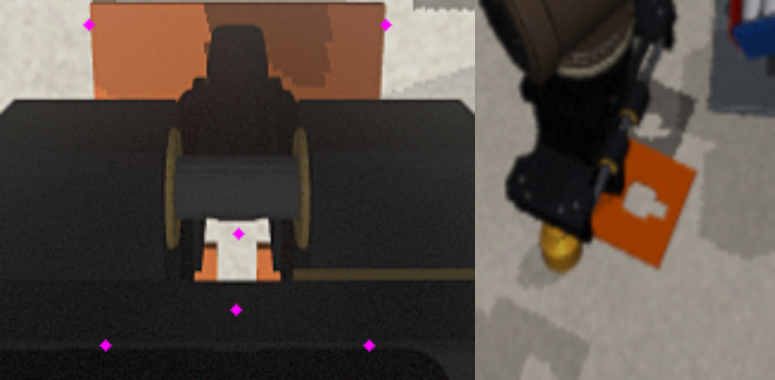

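```bash
python3 - <<'E'
from h import *
st=state(); cm=camera_model('wrist'); cs=camera_model('scene')
Rt=rot(st['tcp_rot']);G=np.array(st['eef_pos'])+171.3*Rt[:,2]
for gx in (-24,-20):
    C=lambda x,y,z: G+Rt@np.array([y,x-gx,30.2-z])
    print(gx,'w -x edge',proj(cm,C(-50,-40,4)).round(1),proj(cm,C(-50,40,4)).round(1),'step',proj(cm,C(23.7,6,4)).round(1),'block end top',proj(cm,C(-45,0,38)).round(1),'s',proj(cs,C(50,-40,4)).round(1),proj(cs,C(50,40,4)).round(1))
I=cv2.imread('pics/w7.png'); S=cv2.imread('pics/s7.png')
g=cv2.cvtColor(I,6); print('col215 rows',g[172:190,215].tolist(),'col 270',g[172:190,270].tolist())
print('keyhole rows 268-300:'); 
hsv=cv2.cvtColor(I,cv2.COLOR_BGR2HSV); m=cv2.inRange(hsv,(4,120,60),(16,255,255)); w=(g>150)&(m==0)
for r in range(266,304,2): q=np.nonzero(w[r,225:290])[0]+225; o=np.nonzero(m[r,225:290])[0]+225; print(r,(q.min(),q.max()) if len(q) else None,(o.min(),o.max()) if len(o) else None)
hs=cv2.cvtColor(S,cv2.COLOR_BGR2HSV); ms=cv2.inRange(hs,(4,150,60),(14,255,255)); ms[:240]=0
q=max(cv2.findContours(ms,0,2)[0],key=cv2.contourArea)[:,0]
e=[q[np.argmax(q@v)].tolist() for v in ([1,.1],[0.1,1],[-.5,1])]; print('scene extreme (50,40),(50,-40):',e)
# w6 bias and w1: print lane gate rows with current LO
E
```

```text
-24 w -x edge [193.8 189. ] [317.3 189.2] step [263.9 290.1] block end top [255.7 212.6] s [224.2 292.3] [236.8 266.8]
-20 w -x edge [193.5 183. ] [317.7 183.1] step [263.9 285.1] block end top [255.7 205.4] s [222.8 291.8] [235.4 266.3]
col215 rows [204, 208, 216, 217, 217, 216, 215, 201, 141, 82, 131, 125, 130, 126, 128, 125, 127, 124] col 270 [199, 203, 205, 211, 213, 211, 208, 196, 143, 66, 87, 88, 83, 87, 85, 83, 82, 85]
keyhole rows 268-300:
266 None None
268 None None
270 None None
272 (np.int64(243), np.int64(268)) None
274 (np.int64(243), np.int64(268)) None
276 (np.int64(243), np.int64(268)) None
278 (np.int64(242), np.int64(268)) None
280 (np.int64(242), np.int64(269)) None
282 (np.int64(248), np.int64(263)) None
284 (np.int64(248), np.int64(263)) (np.int64(242), np.int64(269))
286 (np.int64(247), np.int64(263)) (np.int64(241), np.int64(270))
288 (np.int64(247), np.int64(263)) (np.int64(241), np.int64(270))
290 (np.int64(247), np.int64(263)) (np.int64(241), np.int64(270))
292 (np.int64(247), np.int64(263)) (np.int64(241), np.int64(270))
294 (np.int64(247), np.int64(263)) (np.int64(238), np.int64(273))
296 (np.int64(247), np.int64(263)) (np.int64(238), np.int64(273))
298 None (np.int64(238), np.int64(273))
300 None None
302 None None
scene extreme (50,40),(50,-40): [[236, 267], [224, 291], [203, 284]]
```

```bash
python3 - <<'E'
from h import *
go(L(79,0,120),LT(),'pre')
E
```

```text
pre row [21.71, -0.96, -0.2, -24.5, 4.2, -18.1] nrows 5.2 tcp [494. -75. 352.]
```

arm_command:
  steps:
    - [2,0,-1,-2,0,-2]
    - [5,-0.2,-1.5,-6,1,-4]
    - [8,-0.3,-1.5,-10,2,-7]
    - [11,-0.5,-1.5,-14,2.5,-10]
    - [14,-0.6,-1.2,-17,3,-13]
    - [17,-0.8,-0.8,-21,3.6,-15]
    - [20,-0.9,-0.4,-24,4.2,-17.5]
    - [21.4,-1,-0.2,-24.5,4.2,-18.1]
    - [21.7,-1,-0.2,-24.5,4.2,-18.1]
    - [21.7,-1,-0.2,-24.5,4.2,-18.1]
    - [21.7,-1,-0.2,-24.5,4.2,-18.1]

```text
t: 11.82
eef_pos: [493.6, -75.6, 351.9]
tcp_rot: [2.707, 0.0, 1.668]
ft_force: [0.7, -0.7, -1.6]
opening: 0.143
```

```bash
python3 - <<'E'
from h import *
go(L(79,0,120),LT(),'pre');go(L(79,0,82),LT(),'near')
print(state()['ft_force'])
E
```

```text
pre row [0.06, 0.02, -0.01, -0.1, 0.0, -0.0] nrows 0.0 tcp [494. -75. 352.]
near row [0.06, 0.03, 3.79, -0.1, 0.0, -0.0] nrows 0.9 tcp [510. -73. 318.]
[ 0.70870553 -0.73922854 -1.61563669]
```

arm_command:
  steps:
    - [0.1,0,1.2,0,0,0]
    - [0.1,0,2.5,0,0,0]
    - [0.1,0,3.5,0,0,0]
    - [0.1,0,3.8,0,0,0]
    - [0.1,0,3.8,0,0,0]

```text
t: 12.23
eef_pos: [509.7, -73.0, 317.0]
tcp_rot: [2.707, -0.0, 1.668]
ft_force: [0.8, -0.6, -1.8]
opening: 0.147
```

```bash
python3 - <<'E'
from h import *
cm=camera_model('wrist'); I=cv2.cvtColor(read_camera('wrist'),4); cv2.imwrite('pics/w8.png',I)
cs=camera_model('scene'); S=cv2.cvtColor(read_camera('scene'),4); cv2.imwrite('pics/s8.png',S)
go(L(79,0,82),LT()); print(state()['ft_force'])
def mark(J,k,p,col): cv2.circle(J,tuple(np.round(proj(k,p)*1).astype(int).tolist()),0,col,-1)
for n,k in (('w',cm),('s',cs)):
    print(n,'head top',proj(k,L(110,0,43)).round(1),'head lo/hi',proj(k,L(101,0,43)).round(1),proj(k,L(119,0,43)).round(1),'hole c',proj(k,L(110,0,56)).round(1),'step',proj(k,L(121.7,0,56)).round(1),'corners',proj(k,L(148,-40,56)).round(1),proj(k,L(148,40,56)).round(1))
a=cv2.resize(I[250:310,215:295],(480,360),interpolation=2); u=proj(cs,L(100,0,56)).astype(int)
b=cv2.resize(S[u[1]-30:u[1]+30,u[0]-25:u[0]+28],(318,360),interpolation=2); print(u)
cv2.imwrite('pics/w8b.png',np.hstack([a,b]))
E
```

```text
row [-0.06, -0.0, 0.05, -0.0, 0.0, -0.0] nrows 0.0 tcp [510. -73. 318.]
[ 0.65293488  0.15309764 -1.09277243]
w head top [254.4 260.6] head lo/hi [254.4 249.3] [254.4 271.5] hole c [254.4 269.3] step [254.4 284.3] corners [199.6 316.3] [309.2 316.2]
s head top [279.9 212.4] head lo/hi [277.1 212.9] [282.7 211.8] hole c [278.3 210. ] step [281.9 209.3] corners [289.8 219.1] [290.7 196.6]
[275 210]
```

View pics/w8b.png

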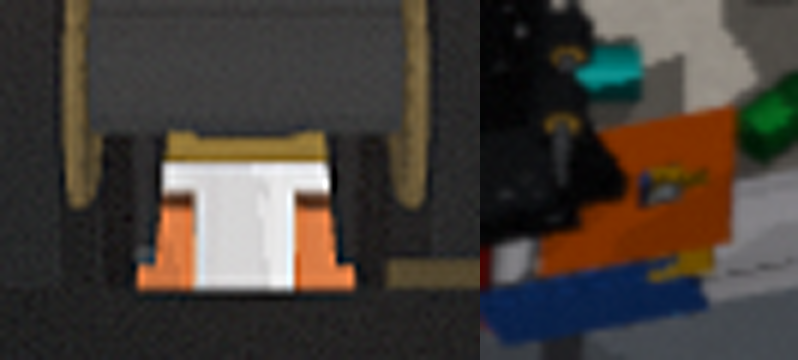

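The wrist half shows the keyhole slot with its step at row 282 and the yellow bar visible through the entry up to row 277. In the scene half the grey stud head shows through the entry at crop (658,190). That was my 12th picture, so from here I check by numbers.

```bash
cat >> h.py <<'E'
def cls(I,r0,r1,c0,c1):
    H=cv2.cvtColor(I,cv2.COLOR_BGR2HSV)
    print('cols',c0,'..',c1)
    for r in range(r0,r1):
        t=''
        for h_,s_,v in H[r,c0:c1]:
            t+= 'k' if v<45 else '.' if s_<70 and v>150 else 'g' if s_<70 else 'O' if h_<13 else 'Y' if h_<32 else 'B' if 100<h_<128 else 'n' if h_<90 else '?'
        print(r,t)
E
python3 - <<'E'
from h import *
cm=camera_model('wrist')
print('bar edge',proj(cm,L(130,0,32)).round(1),proj(cm,L(114,0,32)),'step edge under',proj(cm,L(121.7,0,52)).round(1))
S=cv2.imread('pics/s8.png'); cls(S,194,232,255,300)
cs=camera_model('scene')
for x in (-.5,12,24,38): print(x,proj(cs,L(98+x,0,56)).round(1),end='')
T=cv2.cvtColor(read_camera('top'),4); cv2.imwrite('pics/t8.png',T)
ct=camera_model('top'); u=proj(ct,L(110,0,43)); print('top head',u, 'hole',proj(ct,L(110,0,56)))
cls(T,148,192,255,300)
E
```

```text
bar edge [254.3 275.5] [254.26918277 257.19169396] step edge under [254.2 279.6]
cols 255 .. 300
194 kkkkkkkkkkkk?nn?nnnnnnggggggggggggggggggggggk
195 kkkkkkkkkkkkkknkkkkkk?ggggggggggg..gggggggnnn
196 kkkkkkkkkkkkkkkkkkkkkngggggggggggg.ggggggnnnn
197 kkkkkkkkkkkkkkgggggggggggggggggggggOOOgnnnnnn
198 kkkkkkkkkkkkkgggggggggggggggggYOOOOOOYnnnnnnn
199 kkkkkkYYYYYkkkgggggggggOOOOOOOOOOOOOOYnnnnnnn
200 kkkkkkYYYYYYkkgggOOOOOOOOOOOOOOOOOOOOYnnnnnnn
201 kkkkkkYYgYYYkkgOOOOOOOOOOOOOOOOOOOOOOYknnnnnn
202 kkkkkkkkgkkkkkOOOOOOOOOOOOOOOOOOOOOOOYkkkknnk
203 kkkkkkkkgkkkkkkOOOOOOOOOOOOOOOOOOOOOOYkkkkkkk
204 kkkkkkkkgkkkkkkkOOOOOOOOOOOOOOOOOOOOOOkkkkkkk
205 kkkkkkkkgkkkkkkkOOOOOOOOOOOOOOOOOOOOOOYkkkkkk
206 kkkkkkkkkkkkkkkkkOOOOOOOOOOOOOOOOOOOOOYgkkkkg
207 kkkkkkkkkkkkkkkkkkOOOOOYYYYYYOOOOOOOOOOgggggg
208 kkkkkkkkkkkkkkkkkkOOOOOYYYYYYYYYYOOOOOggggggg
209 kkkkkkkkkkkkkkkkkkkOOO?YYYYYYYYYYYOOOOggggggg
210 kkkkkkkkkkkkkkkkkkkOOOBkYYYYYYYYYOOOOgggggggg
211 kkkkkkkkkkkkkkkkkkkOOOkkYgggYYYOOOOOOgggggggg
212 kkkkkkkkkkkkkkkkkkkOOOkgggggOOOOOOOOOgggggggg
213 kkkkkkkkkkkkkkkkOOOOOOkggOOOOOOOOOOOOgggggggg
214
[... 2548 characters left out ...]

178 gggggggggOOOOOOOOOOOOkkkOOOOOOOOOOOOgggg.gggg
179 gggggggggOOOOOOOOOOOkkkkkOOOOOOOOkOkggggggggg
180 gggggggggOOOOOOkkkkkkkkkkkkkkkkkkkkkggggggggg
181 gggggggggOOOOOOkkkkkkkkkkkkkkkkkkkkkggggggggg
182 gggggggggOOOOOkkkkkkkkkkggkkkkkkkkkkggggggggg
183 ggggggggggggkkkkkkkkkkkkkkkkkkkkkkkkkgggggggg
184 kkkgggggggkkkkkkkkkkkkkkkkkkkkkkkkkkkgggggggg
185 kkkkkkgkkkkkkkkkkkkkkkkkkkkkkkkkkkkkkkkkgkkgg
186 kkkkkkkkkkkkkkkkkkkkkkkkkkkkkkOgkkkkkkkkkkkkk
187 kkkkkkkkkkkkkkkkkkkkkkkkkkkkkkYYgkkkkkkkkkkkk
188 kkkkkkkkkkkkkkkkkkkkkkkkkkkkkgYOYkkkkkkkkkkkk
189 kkkkkkkkkkYOOOkkkkkkkkkkkkkkkOYYgkkkkkkkkkkkk
190 kkkkkkkkggOOOOkkkkkkkkkkkkkkkYOgYOkgkkkkkkkkk
191 kkkkkgggggOOOkkkkkkkkkkkkkkkkYOgOOYgggkkkkkkk
```

Top view: the grey head (centre 276.7, 171) sits inside the entry hole (cols 273–280, rows 168–175). The three cameras differ by a few mm, so I move 1.5 mm down-slope and lower gently while watching the force.

arm_command:
  steps:
    - [-0.05,-0.15,0,0,0,0]
    - [-0.05,-0.15,0.3,0,0,0]
    - [-0.05,-0.15,0.6,0,0,0]
    - [-0.05,-0.15,0.8,0,0,0]
    - [-0.05,-0.15,1.0,0,0,0]
    - [-0.05,-0.15,1.1,0,0,0]
    - [-0.05,-0.15,1.2,0,0,0]
    - [-0.05,-0.15,1.2,0,0,0]

```text
t: 13.05
eef_pos: [513.3, -72.6, 306.5]
tcp_rot: [2.705, 0.0, 1.669]
ft_force: [-0.6, -0.2, -1.0]
opening: 0.149
```

arm_command:
  steps:
    - [0,0,0.15,0,0,0]
    - [0,0,0.3,0,0,0]
    - [0,0,0.45,0,0,0]
    - [0,0,0.5,0,0,0]
    - [0,0,0.5,0,0,0]

```text
t: 13.47
eef_pos: [515.3, -72.5, 302.0]
tcp_rot: [2.705, 0.0, 1.669]
ft_force: [-0.6, 0.2, -1.3]
opening: 0.146
```

```bash
python3 - <<'E'
from h import *
st=state(); print(invL(np.array(st['eef_pos'])+171.3*rot(st['tcp_rot'])[:,2]),st['ft_force'],st['moment'])
cls(cv2.cvtColor(read_camera('top'),4),157,180,260,294)
E
```

```text
[77.51743615  0.30174489 65.42983999] [-0.62323286  0.19569046 -1.26232054] [0.13596954 0.24005794 0.02257603]
cols 260 .. 294
157 ggggggggggg...gggggggggggggggggggg
158 gggggggggggggggggggggOOOOOOOOggggg
159 gggOOOOOOOOOOOOOOOOOOOOOOOOOOOgggg
160 gggOOOOOOOOOOOOOOOOOOOOOOOOOOOgggg
161 gggOOOOOOOOOOOOOOOOOOOOOOOOOOOgggg
162 gggOOOOOOOOOOOOOOOOOOOOOOOOOOOgggg
163 gggOOOOOOOOOOOOOYOOOOOOOOOOOOOgggg
164 gggOOOOOOOOOOOYYYYOOOOOOOOOOOOgggg
165 gggOOOOOOOOOOOYYYYOOOOOOOOOOOOgggg
166 gggOOOOOOOOOOOYYYYYOOOOOOOOOOOgggg
167 gggOOOOOOOOOOYYYYYYYOOOOOOOOOOgggg
168 gggOOOOOOOOOYYYYggYYYOOOOOOOOOgggg
169 gggOOOOOOOOOYYYgggggOOOOOOOOOOgggg
170 gggOOOOOOOOOOYggggggOOOOOOOOOOgggg
171 gggOOOOOOOOOYYggggggOOOOOOOOOOgggg
172 gggOOOOOOOOOOYggggggOOOOOOOOOOgggg
173 gggOOOOOOOOOOYYggggYOOOOOOOOOOgggg
174 gggOOOOOOOOOOOYYYYYOOOOOOOOOOOgggg
175 gggOOOOOOOOOOOOOOOOOOOOOOOOOOOgggg
176 gggOOOOOOOOOOOOOOOOOOOOOOOOOOOgggg
177 gggOOOOOOOOOOOOkkkkOOOOOOOOOOOgggg
178 ggg?OOOOOOOOOOkkkkkkOOOOkkkkkkgggg
179 gggOOOOOOOkkkkkkkkkkkYYkkkkkkkkggg
```

Head inside the hole, no contact yet. I shift 1 mm to −y and seat it.

arm_command:
  steps:
    - [-0.1,0,0.1,0,0,0]
    - [-0.1,0,0.2,0,0,0]
    - [-0.1,0,0.2,0,0,0]
    - [-0.1,0,0.2,0,0,0]

```text
t: 13.85
eef_pos: [516.3, -73.4, 300.3]
tcp_rot: [2.705, 0.0, 1.669]
ft_force: [-0.4, -0.2, -1.9]
opening: 0.148
```

arm_command:
  steps:
    - [0,0,0.1,0,0,0]
    - [0,0,0.1,0,0,0]
    - [0,0,0.1,0,0,0]

```text
t: 14.1
eef_pos: [516.5, -73.4, 299.7]
tcp_rot: [2.705, 0.001, 1.669]
ft_force: [-4.7, -1.8, 3.4]
opening: 0.145
```

Seated: about 7 N along the slope normal. Now I slide down the slope.

arm_command:
  steps:
    - [0,-0.2,0,0,0,0]
    - [0,-0.4,0,0,0,0]
    - [0,-0.6,0,0,0,0]
    - [0,-0.8,0,0,0,0]
    - [0,-1.0,0,0,0,0]
    - [0,-1.2,0,0,0,0]
    - [0,-1.4,0,0,0,0]

```text
t: 14.68
eef_pos: [504.2, -74.7, 294.0]
tcp_rot: [2.704, 0.001, 1.668]
ft_force: [0.6, 0.1, 6.5]
opening: 0.147
```

arm_command:
  steps:
    - [0,-0.2,0,0,0,0]
    - [0,-0.4,0,0,0,0]
    - [0,-0.5,0,0,0,0]
    - [0,-0.5,0,0,0,0]

```text
t: 15.02
eef_pos: [499.6, -75.1, 291.7]
tcp_rot: [2.704, 0.001, 1.668]
ft_force: [-1.4, -0.5, 5.6]
opening: 0.149
```

```bash
python3 - <<'E'
from h import *
st=state(); print(invL(np.array(st['eef_pos'])+171.3*rot(st['tcp_rot'])[:,2]),lane().T@st['ft_force'])
cls(cv2.cvtColor(read_camera('top'),4),157,188,260,294)
E
```

```text
[58.97199907 -0.97006502 62.85205757] [ 1.03229416 -0.34640863  5.68696293]
cols 260 .. 294
157 ggggggggg......ggggggggggggggggggg
158 gggggggggg......gggggggggggggggggg
159 ggggggggg.......gggggggggggggggggg
160 ggggggggg.......gggggggggggggggggg
161 ggggggggg........ggggggggggggggggg
162 gggggggggg.g..gggggggggggggggggggg
163 ggggggggggggggggggggYOYYOOOOOggggg
164 gggggOYOOYYYOYYYOOOOOOOYOOOOOOgggg
165 ggggOOOOOOOOOOOOOOOOOOOOOOOOOOgggg
166 gggOOOOOOOOOOOOOOOOOOOOOOOOOOOgggg
167 gggOOOOOOOOOOOOOOOOOOOOOOOOOOOgggg
168 gggOOOOOOOOOOOOOOgOOOOOOOOOOOOgggg
169 ggggOOOOOOOOOOOggggOOOOOOOOOOOgggg
170 ggggOOOOOOOOOOggggggOOOOOOOOOOgggg
171 ggggOOOOOOOOOOggggggOOOOOOOOOOgggg
172 ggggOOOOOOOOOOggggggOOOOOOOOOOgggg
173 ggggOOOOOOOOOYYggggYYOOOOOOOOOgggg
174 ggggOOOOOOOOOYYYYYYYYOOOOOOOOOgggg
175 ggggOOOOOOOOOOgggggggOOOOOOOOOgggg
176 ggggOOOOOOOOOOgggggggOOOOOOOOOgggg
177 ggggOOOOOOOOOOgggggggOOOOOOOOOgggg
178 ggggOOOOOOOOOOggggggOOOOOOOOOOgggg
179 ggggOOOOOOOOOOOggOOOOOOOOOOOOOgggg
180 ggggOOOOOOOOOOOOOOOOOOOOOOOOOOOggg
181 ggggOOOOOOOOOOOOOOOOOOOOOOOOOOOggg
182 ggggOOOOOOOOOOOOkkkOOOOOOOOOOOOggg
183 ggggOOOOOOOOOOOkkkkkOOOOOOOOOOOggg
184 ggggOOOOOOOOOOkkkkkkkOOOkkkkkkkggg
185 ggggOOOOOOOkkkkkkkkkkkkkkkkkkkkkgg
186 ggggOOOOOOkkkkkkkkkgkkkkkkkkkkkkgg
187 gggggOOOOYkkkkkkkkgggkkkkkkkkkkggg
```

The head now covers the slot. I keep sliding until I feel the end stop.

arm_command:
  steps:
    - [0,-0.1,0,0,0,0]
    - [0,-0.2,0,0,0,0]
    - [0,-0.3,0,0,0,0]
    - [0,-0.3,0,0,0,0]

```text
t: 15.4
eef_pos: [496.9, -75.4, 290.5]
tcp_rot: [2.704, 0.001, 1.668]
ft_force: [-1.0, -0.7, 7.7]
opening: 0.145
```

arm_command:
  steps:
    - [0,-0.1,0,0,0,0]
    - [0,-0.2,0,0,0,0]
    - [0,-0.2,0,0,0,0]

```text
t: 15.65
eef_pos: [495.9, -75.6, 290.1]
tcp_rot: [2.702, 0.002, 1.668]
ft_force: [6.6, 2.1, 5.0]
opening: 0.147
```

```bash
python3 - <<'E'
from h import *
st=state(); print(invL(np.array(st['eef_pos'])+171.3*rot(st['tcp_rot'])[:,2]),lane().T@st['ft_force'])
cls(cv2.cvtColor(read_camera('top'),4),162,188,260,294)
E
```

```text
[55.2117754  -1.17920033 62.89583585] [8.23887541 1.49256453 1.70564682]
cols 260 .. 294
162 gggggggggggg.ggggggggggggggggggggg
163 ggggggggggggggggggggYYYYYYYYgggggg
164 gggggYYYYYYYYYYYYYYYYYYYYYYYOggggg
165 gggggYYYYYYYYYYYYYYYYYOOOOOOOOgggg
166 ggggOYYYOYOOOOOOOOOOOOOOOOOOOOgggg
167 ggggOOOOOOOOOOOOOOOOOOOOOOOOOOgggg
168 ggggOOOOOOOOOOOOOOOOOOOOOOOOOOgggg
169 ggggOOOOOOOOOOOggggOOOOOOOOOOOgggg
170 ggggOOOOOOOOOOggggggOOOOOOOOOOgggg
171 ggggOOOOOOOOOOggggggOOOOOOOOOOgggg
172 ggggOOOOOOOOOOgggggOOOOOOOOOOOgggg
173 ggggOOOOOOOOOOYggggOOOOOOOOOOOgggg
174 ggggOOOOOOOOOOYYYYYYOOOOOOOOOOgggg
175 ggggOOOOOOOOOOgggggggOOOOOOOOOgggg
176 ggggOOOOOOOOOOgggggggOOOOOOOOOgggg
177 ggggOOOOOOOOOOgggggggOOOOOOOOOgggg
178 ggggOOOOOOOOOOgggggggOOOOOOOOOOggg
179 ggggOOOOOOOOOOgggggggOOOOOOOOOOggg
180 ggggOOOOOOOOOOOggggOOOOOOOOOOOOggg
181 ggggOOOOOOOOOOOOOOOOOOOOOOOOOOOggg
182 ggggOOOOOOOOOOOOOOOOOOOOOOOOOOOggg
183 ggggOOOOOOOOOOOOOkkOOOOOOOOOOOOggg
184 ggggOOOOOOOOOOOkkkkkOOOOOOOOOOOggg
185 ggggOOOOOOOOOOkkkkkkkOOOOOOOOkkggg
186 ggggOOOOOOOOkkkkkkkkkkOYkkkkkkkggg
187 ggggOOOOOYYkkkkkkkkkkkkkkkkkkkkggg
```

The end stop is felt: 8 N up-slope after 22 mm of travel. I release and back off.

arm_command:
  steps:
    - [0,0,0,0,0,0]
    - [0,0,0,0,0,0]
    - [0,0,0,0,0,0]
    - [0,0,0,0,0,0]
    - [0,0,0,0,0,0]
    - [0,0,0,0,0,0]
  jaw: 5.0

```text
t: 16.2
eef_pos: [494.9, -75.5, 289.2]
tcp_rot: [2.706, 0.0, 1.669]
ft_force: [-0.7, -0.2, -0.0]
opening: 0.495
```

arm_command:
  steps:
    - [0,0,-1,0,0,0]
    - [0,0,-3,0,0,0]
    - [0,0,-6,0,0,0]
    - [0,0,-9,0,0,0]
    - [0,-2,-12,0,0,0]
    - [0,-4,-14,0,0,0]
    - [0,-4,-14,0,0,0]
    - [0,-4,-14,0,0,0]

```text
t: 16.87
eef_pos: [399.3, -84.8, 400.1]
tcp_rot: [2.703, 0.001, 1.668]
ft_force: [0.4, 0.4, -0.3]
opening: 0.528
```

```bash
python3 - <<'E'
from h import *
print(state()['ft_force'],state()['opening'])
T=cv2.cvtColor(read_camera('top'),4);S=cv2.cvtColor(read_camera('scene'),4)
cls(T,160,206,258,294); cls(S,192,244,238,296)
ct=camera_model('top');cs=camera_model('scene')
for k in (ct,cs): print([proj(k,L(x,y,36)).round(1).tolist() for x,y in ((26,40),(26,-40),(126,40),(126,-40))])
# bin
H=cv2.cvtColor(S,cv2.COLOR_BGR2HSV); cls(S,122,168,220,292)
E
```

```text
[ 0.43128831  0.38229601 -0.29203995] 0.527625869492963
cols 258 .. 294
160 gggggggggggggggggggggggggggggggggggg
161 gggggggggggggggggggggggggggggggggggg
162 gggggggggggggggggggggggggggggggggggg
163 ggggggggggggggggggggggYYYYYYYYgggggg
164 gggggggYYYYYYYYYYYYYYYYYYYYYYYOggggg
165 gggggggYYYYYYYYYYYYYYYOOOOOOOOOOgggg
166 ggggggOOOOOYOOOOOOOOOOOOOOOOOOOOgggg
167 ggggggOOOOOOOOOOOOOOOOOOOOOOOOOOgggg
168 gggggOOOOOOOOOOOOOgOOOOOOOOOOOOOgggg
169 ggggggOOOOOOOOOOOggggOOOOOOOOOOOgggg
170 ggggggOOOOOOOOOOggggggOOOOOOOOOOgggg
171 ggggggOOOOOOOOOOggggggOOOOOOOOOOgggg
172 ggggggOOOOOOOOOOgggggOOOOOOOOOOOgggg
173 ggggggOOOOOOOOOOYggggYOOOOOOOOOOgggg
174 ggggggOOOOOOOOOOYYYYYYOOOOOOOOOOgggg
175 kgggggOOOOOOOOOOYggggggOOOOOOOOOgggg
176 ggggggOOOOOOOOOOgggggggOOOOOOOOOgggg
177 ggggggOOOOOOOOOOgggggggOOOOOOOOOgggg
178 ggggggOOOOOOOOOOgggggggOOOOOOOOOOggg
179 kggkkgOOOOOOOOOOgggggggOOOOOOOOOOggg
180 kgggggOOOOOOOOOOOggOOOOOOOOOOOOOOggg
181 gggkggOOOOOOOOOOOOOOOOOOOOOOOOOOOggg
182 ggggggOOOOOOOOOOOOOOOOOOOOOOOOOOOggg
183 ggggggOOOOOOOOOOOOkkkOOOOOOOOOOOOggg
184 ggggggOOOOOOOOOOOOkkkkOOOOOOOOOOOggg
185
[... 7137 characters left out ...]
ggggggg
159 kkkkkkkkkkOOOOOOOOOOOOOOOOOOOOOOOOOOOOOOOOOOOOOOOOOggggggggggggggggggggg
160 kkkkkkkkkkggggOOOOOOOOOOOOOOOOOOOOOOOOOOOOOOOOOOOOgggggggggggggggggggggg
161 kkkkkkkkkkgggggggggggOOOOOOOOOOOOOOOOOOOOOOOOOOOOOgggggggggggggggggggggg
162 kkYYYYYkkgggggggggggggggggggOOOOOOOOOOOOOOOOOOOOOOgggggggggggggggggggggg
163 kkYYYYYYkggggggggggggggggggggggggOOOOOOOOOOOOOOOOOgggggggggggggggggggggg
164 kkYYkkYYkgggggggggggggggggggggggggggggggOOOOOOOOOggggggggggggggggggggggg
165 kkkkgkYkgggggggggggggggggggggggggggggggggggggggOOggggggggggggggggggggggg
166 kkkkgggggggggggggggggggggggggggggggggggggggggggggggggggggggggggggggggggg
167 kkkkgggggggggggggggggggggg.ggggggggggggggggggggggggggggggggggggggggggggg
```

```bash
python3 -c "
from h import *
print(state()['t'],state()['qvel'].round(4)); job_done()"
```

```text
16.9667 [ 0.008   0.02   -0.0051 -0.0012  0.0004 -0.0002]
the job is handed in; nothing more can be done
```

The job is handed in at t ≈ 17 s, with the whole task carried out; `job_done()` reports no verdict.

**What I did**
- **Oversize blank:** I lifted it out by its end faces and set it down, released, in the empty +x compartment of the bin. A wrist picture and the last scene pixels both show it there.
- **Good blanks:** the three rolled down to the red stop. A wrist picture showed them side by side there before I refitted the cover. The cover now hides most of them, so I have no full view of them since.
- **Cover:** I lowered it with the stud head inside the entry hole and slid it about 22 mm down the slope until the slot end met the stud (about 8 N up-slope).

**Last checks**
- After release, the top camera shows the head over the slot. The cover's edges lie within about 1 pixel (about 3 mm) of the fully locked position.
- The wrist force is near zero and the gripper stands clear.

**Disagreements**
- While I lined up the keyhole, the cameras differed on the cover's position along the slope. The scene camera read it about 5 mm too high, the top camera about 2 mm too high, and the wrist camera about 1 mm too low. I took a compromise and confirmed it by the free descent and the end stop.
- I had used all 12 picture views before the fit, so the later checks rest on pixel classes and force readings.
- I did not measure whether the bystanders moved; no unexpected contact force appeared at any point.

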